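# Lid the tea caddy stand and draw out its carrying handle

### The arm

A 7-joint arm with a two-finger parallel gripper is mounted at the origin on the work surface. World frame = base frame: x ahead of the robot, y to its left, z up, the work surface at z = 0. Lengths are in m, angles in rad, forces in N, time in s.
With the tool pointing down it reaches from about 0.425 to 0.925 m from the base axis. Payload 6.8 kg.
Tool frame: the origin (TCP) lies at the very end of the fingers, on their centre line; the grasp point (between the pads) lies 19 mm behind it (hold_point_z is the distance from the TCP to the grasp point, in m); z points along the fingers, y is the direction in which the jaws open and shut (so a half turn about z gives the same grasp; the last joint's range is limited). The gripper opens to 85 mm and grips with 20 to 120 N. Pads are 22 mm wide; open, the fingers measure 114 mm over their backs; the gripper's body (76 mm by 85 mm) begins 54 mm behind the grasp point. The pads swing forward as they close: fully open they stand 13 mm farther back than shut.
Start: joints at [1.157, 0.477, 0.022, 1.555, -0.011, 1.109, -0.083], TCP at [0.203, -0.644, 0.231] pointing down, gripper open.
Joint ranges: [-2.96, 2.96], [-0.34, 2.1], [-1.41, 1.46], [0.24, 2.44], [-1.37, 4.51], [0.17, 1.92], [-2.96, 2.96]. Speed limits (rad/s): [2.39, 2.39, 3.14, 3.14, 3.14, 3.14, 3.14].

### API

Orientations are given as a unit quaternion [w, x, y, z].
In Python, from station import get_obs, read_camera, calibration, hand_in, regions_of, hold_point_z gives the robot as it stands.
- The arm moves only by the tool send_rows, never from a script. Its argument "motion" is text: rows parted by semicolons, each of 7 numbers parted by spaces: the shift along the world's x, y, z in cm, then the turn, a rotation vector about the world's x, y, z in degrees, then the closure, from 0 (fully open) to 1 (shut). In form: dx dy dz rx ry rz fingers; .... A call has 1 to 20 rows; each row shifts and turns the pose as measured when the row begins; what a row does not reach is not made up. A row lasts 1/12 s, in which the tool goes at most 41.7 mm and 7.16 degrees, less where a joint would pass 70% of its speed; a pose out of reach is approached as far as the arm can. A call is refused whole if a number of a shift passes 4.17 or a number of a turn 7.16, either way. A call with a gripper value outside its range is refused whole. The fingers move at their own pace and stop on an object; "newtons" is the grip in N (left out, the last holds). Time passes only in rows, so rows that do not move let the fingers close. It gives the time, the measured TCP pose, the force and the opening at its end, in the units of the state.
- get_obs(): the state, without advancing time (a new reading comes with each control period).
- read_camera(name): name is "scene" or "top" or "wrist"; returns the picture (400x640x3 uint8, red, green, blue); there is no depth.
- calibration(name): a dict with "mtx" (3x3 intrinsics, pixels), "R" (3x3) and "t" (3): a world point X has camera coordinates R X + t; the wrist camera has in their place "hand_eye" (4x4, takes a point from camera to tool coordinates, whose origin is the TCP and whose axes are the flange's). Camera axes: x right, y down, z forward; pixel columns grow to the right and rows downward; lengths in m; the calibration is good to about 2 mm. The wrist camera is an equidistant fisheye: a pixel r from the principal point sees the ray r / f radians off the axis. A picture is of the moment at which its call begins: read the wrist's pose just before it. calibration takes no time and is no camera call.
- hand_in(): hands the job in, once; it reports no verdict.
Trained networks look in the newest picture that a camera, given by its name, has taken for a name from the list of things; names that differ only in an ending like _2 or _b are one class to them, and where a whole thing is asked for, a point or a joint stands for the part that bears it (a point fixed in the world has none). Each returns a list of dicts, best first, with "conf" (0 to 1); they miss things now and then, are a little off and sometimes report something else, mostly with a low value. They report only what shows in the picture. A call takes as long as a camera call.
- regions_of(thing, camera): "region" (400x640 bool, what is visible of it) and "point" ([column, row] in pixels, amid what is visible of it).
The state is a dict: "t": time; "q": joint angles; "joint_vel": joint speeds; "joint_torque": joint torques, N m; "eef_pos": TCP position; "tool_rot": TCP orientation; "contact_force": force on the tool from outside, world axes, zero at the start; "torque": the same for the moment, N m; "gripper_width": opening from 0.0 (shut) to 1.0 (fully open).
Only numpy, scipy, OpenCV 4.12 (cv2) and the standard library are available. Lean on these libraries where they do the work, as an engineer would, in place of code of your own. Each camera call takes 0.05 s, during which the arm holds its last target.

### The job

Get the bamboo caddy stand ready to be carried off: set the loose lid squarely on the stand's open bay so that it sits fully down, and leave it there. Then squeeze in the release button on the stand's telescopic carrying handle, pull the grip straight up past its first stop to the second stop, and finish while still gripping it there, fully drawn out (it springs back if let go). Leave the bowl, whisk holder, ladle rest and small dish where they stand.

Things in the scene. Friction and masses are not known exactly. Their poses are not given: they have to be found in the camera images.
- lid_bar (a point): Centre of the upright dark-wood grip bar on the loose lid: 16 mm thick (x), 46 long (y), 30 high; z up out of the lid. It stands mid on a bamboo plate 104 (x) x 88 (y) x 8 mm, top face 15 mm below this point. Beneath, a locating tongue 84 x 68 mm, 8 deep, its lower 4 mm stepped in to 80 x 64. About 160 g, same after a half turn. Starts on the counter on its tongue, this point 31 mm up.
- bay_mouth (a point): Centre of the stand's open bay, at its rim, 78 mm above the counter. Bamboo box 100 (x) x 84 (y) mm, 6 mm walls, opening 88 x 72: 2 mm spare each side of the tongue. Lid home: its x, y run along this point's, plate on the rim, lid_bar 23 mm above this point. Axes are the stand's: x from the handle's button side to its back (away from the robot within 0.35 rad), y along the stand.
- stand: Bamboo caddy stand, fixed to the counter, 110 (x) x 290 (y) mm; origin on the counter under the mast of the handle. The open bay's centre is at y -115 mm; a closed compartment with a hinged lid (not used), 74 mm high, fills y +38 to +128 mm.
- carry_grip (a point): Centre of the carrying handle's grip, a dark wood crossbar 26 mm thick (x), 70 long (y), 26 high, on a flat steel telescopic mast 115 mm along the stand's +y from the bay's centre; axes as bay_mouth. Stowed it is 140 mm above the counter, and the mast's outer sleeve (18 x 34 mm) ends 25 mm below it; fully drawn out it is 110 mm higher.
- grip_button (a joint): Release button, a steel plate 34 mm wide (y), 16 high, mid on the grip's -x face (towards the robot); 0 = out, 7 mm proud; 0.005 m = fully in, 2 mm proud. Spring 2.4 N at first, 6.4 N fully in. The handle is latched down until it is in about 3 mm. Squeezing the grip, one finger on the button and one on the back face, presses it.
- mast_upper (a joint): Upper (inner) tube of the handle's mast, carries the grip: 0 stowed, 0.055 m fully out. It comes out first, with about 5 N of pull; its end is the first stop.
- mast_lower (a joint): Lower (middle) tube of the mast: 0 stowed, 0.055 m fully out. It follows only after the first stop, with about 11 N of pull in all; its end is the second stop. Springs draw both tubes back down when the grip is let go.
- bowl: Black iron-glaze bowl, 116 mm across, 62 mm high, loose; origin under its centre. Leave it alone.
- whisk_holder: Clear glass holder with a bamboo whisk standing in it, 68 mm across, 120 mm high, loose; origin under its centre. Leave it alone.
- ladle_rest: Stainless ladle rest with a ladle lying in it, 65 mm (x) by 190 mm (y), 26 mm high, loose; the ladle's handle overhangs the +y end to 134 mm from the origin, which is under the rest's centre. Leave it alone.
- dish: Small white ceramic dish, 72 mm across, 18 mm high, loose; origin under its centre. Leave it alone.

How it is judged:
On the way, in this order (a step that is already met when the one before it is completed fails the run):
1. the lid sits home on the open bay, let go (horizontal distance between lid_bar and bay_mouth below 0.005 m and z of lid_bar in the frame of bay_mouth between 0.019 and 0.0255 m and angle between the x axis of lid_bar and the x axis of bay_mouth, either way round below 0.08 rad and angle between lid_bar's own z axis and vertical below 0.05 rad and contact force between the fingers and lid below 0.1 N), for 0.2 s.
2. the handle's release button is pressed in (value of joint grip_button above 0.003 m), for 0.1 s.
At the end, for the whole second after the job is handed in: The lid is home on the bay (centre within 5 mm, plate within 2.5 mm of the rim, turned under 0.08 rad, tilted under 0.05 rad), untouched; both handle tubes are out to within 4 mm of their ends (second stop), the fingers still on the grip (over 3 N) (all of step 1 and value of joint each of mast_upper, mast_lower above 0.051 m and contact force between the fingers and mast_upper above 3 N); the arm keeps its last pose, push and grip.
It fails at once if the bowl is shoved more than 20 mm or tipped (distance of bowl from where it was at the start of the episode above 0.02 m or angle between bowl's own z axis and vertical above 0.35 rad).
It fails at once if the whisk holder is shoved more than 20 mm or tipped (distance of whisk_holder from where it was at the start of the episode above 0.02 m or angle between whisk_holder's own z axis and vertical above 0.35 rad).
It fails at once if the ladle rest is shoved more than 20 mm or tipped (distance of ladle_rest from where it was at the start of the episode above 0.02 m or angle between ladle_rest's own z axis and vertical above 0.35 rad).
It fails at once if the dish is shoved more than 20 mm or tipped (distance of dish from where it was at the start of the episode above 0.02 m or angle between dish's own z axis and vertical above 0.35 rad).
It also fails if it takes over 51 s, if anything falls off the work surface, if the arm or the gripper's body presses on something with over 40 N, if the wrist force passes 120 N, or if a joint passes its speed limit or range.

## Working session

There is one attempt and no reset: what is moved stays moved. The work goes in short steps, Python scripts to look and compute and a tool call to move; the robot and the scene stay as the last step left them, time stands still between calls to the robot, and variables do not carry over. Pictures are saved under pics/ and viewed, and the job is handed in when it is done.

Besides the shell and the picture viewer there is one more tool, called after "Request:" by a JSON object that holds its "name" and its "arguments". send_rows: Moves the arm, as the interface text tells. Its arguments: {"type":"object","properties":{"motion":{"type":"string"},"newtons":{"type":"number"}},"required":["motion"]}

```bash
mkdir -p pics; ls; cat > h.py <<'E'
import numpy as np, cv2
from station import *
def save(n,im): cv2.imwrite('pics/'+n+'.png',cv2.cvtColor(im,cv2.COLOR_RGB2BGR))
E
python3 - <<'E'
from h import *
o=get_obs(); print({k:np.round(v,3).tolist() for k,v in o.items()}); print(hold_point_z)
for c in ['scene','top','wrist']:
    save(c+'0',read_camera(c)); print(c,{k:np.round(v,4).tolist() if not isinstance(v,str) else v for k,v in calibration(c).items()})
E
```

```text
pics
{'t': 0.0, 'q': [1.157, 0.478, 0.022, 1.556, -0.011, 1.109, -0.083], 'joint_vel': [0.0, 0.001, -0.001, 0.0, -0.001, 0.001, -0.001], 'joint_torque': [0.001, -59.645, 1.608, -28.12, 0.012, 0.009, 0.0], 'eef_pos': [0.203, -0.643, 0.23], 'tool_rot': [-0.001, 0.988, 0.152, -0.0], 'contact_force': [-0.229, -0.337, 0.694], 'torque': [0.006, 0.02, -0.013], 'gripper_width': 1.0}
0.0187
scene {'mtx': [[448.0318, 0.0, 317.7643], [0.0, 448.0318, 203.3349], [0.0, 0.0, 1.0]], 'R': [[0.7094, 0.7048, 0.0097], [0.4806, -0.4736, -0.7381], [-0.5156, 0.5283, -0.6746]], 't': [-0.3767, -0.2545, 1.5047]}
top {'mtx': [[451.4412, 0.0, 317.1147], [0.0, 451.4412, 200.962], [0.0, 0.0, 1.0]], 'R': [[-0.0697, -0.9975, -0.0069], [-0.9718, 0.0694, -0.2254], [0.2253, -0.009, -0.9743]], 't': [-0.0611, 0.6419, 1.085]}
wrist {'mtx': [[309.7069, 0.0, 323.3298], [0.0, 309.7069, 195.6905], [0.0, 0.0, 1.0]], 'hand_eye': [[0.0002, -0.9662, -0.2577, 0.0655], [1.0, 0.0002, -0.0002, 0.0006], [0.0003, -0.2577, 0.9662, -0.1426], [0.0, 0.0, 0.0, 1.0]]}
```

View pics/scene0.png

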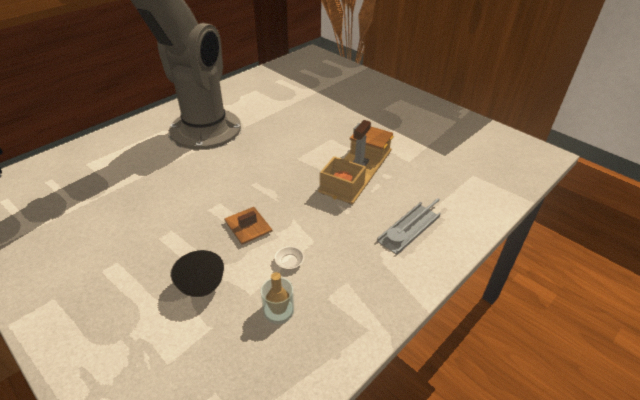

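View pics/top0.png

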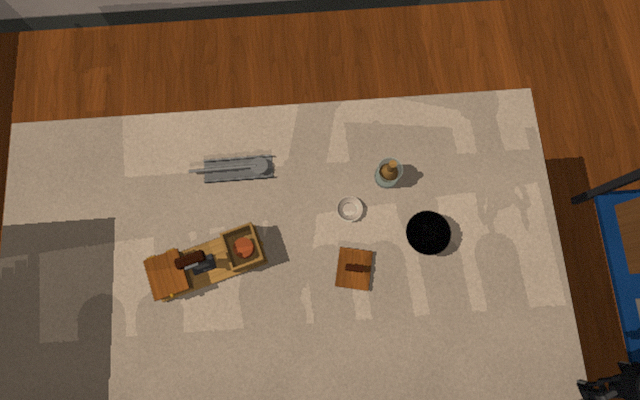

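```bash
cat >> h.py <<'E'
def ray(cam,px):
    c=calibration(cam);K=np.array(c['mtx']);R=np.array(c['R']);t=np.array(c['t'])
    d=R.T@np.linalg.solve(K,[px[0],px[1],1.]); return -R.T@t,d/np.linalg.norm(d)
def onz(cam,px,z):
    o,d=ray(cam,px); return o+d*(z-o[2])/d[2]
def proj(cam,X):
    c=calibration(cam);Xc=(np.array(c['R'])@np.atleast_2d(X).T).T+np.array(c['t']); u=(np.array(c['mtx'])@Xc.T).T
    return u[:,:2]/u[:,2:]
def tri(p1,p2):
    (o1,d1),(o2,d2)=ray('scene',p1),ray('top',p2)
    A=np.c_[d1,-d2]; s=np.linalg.lstsq(A,o2-o1,rcond=None)[0]
    a,b=o1+s[0]*d1,o2+s[1]*d2
    return (a+b)/2,np.linalg.norm(a-b)
E
python3 - <<'E'
from h import *
P={}
for c in ['scene','top']:
    for n in ['lid_bar','carry_grip','stand','grip_button','bowl','whisk_holder','ladle_rest','dish']:
        r=regions_of(n,c)
        for k in r[:2]:
            ys,xs=np.nonzero(k['region']); print(c,n,round(k['conf'],2),np.round(k['point'],1),len(xs),(xs.min(),xs.max(),ys.min(),ys.max()) if len(xs) else '')
        if r: np.save(f'pics/{c}_{n}.npy',r[0]['region']); P[c,n]=r[0]['point']
for n in ['lid_bar','carry_grip','bowl','whisk_holder','ladle_rest','dish']:
    if ('scene',n) in P and ('top',n) in P: print(n,tri(P['scene',n],P['top',n]))
E
```

```text
scene lid_bar 0.74 [246.7 222.3] 1076 (np.int64(225), np.int64(271), np.int64(208), np.int64(244))
scene lid_bar 0.49 [355.7 167.1] 3381 (np.int64(318), np.int64(393), np.int64(121), np.int64(203))
scene carry_grip 0.55 [360.5 129.7] 216 (np.int64(352), np.int64(369), np.int64(122), np.int64(139))
scene stand 0.84 [356.7 165.3] 3202 (np.int64(318), np.int64(391), np.int64(121), np.int64(203))
scene bowl 0.95 [195.9 271.8] 1940 (np.int64(170), np.int64(223), np.int64(250), np.int64(296))
scene whisk_holder 0.91 [280.8 300.5] 1368 (np.int64(260), np.int64(293), np.int64(273), np.int64(323))
scene whisk_holder 0.63 [361.9 128.8] 239 (np.int64(353), np.int64(370), np.int64(120), np.int64(139))
scene ladle_rest 0.78 [408.1 229.3] 1473 (np.int64(377), np.int64(439), np.int64(198), np.int64(253))
scene dish 0.82 [291.3 260.1] 563 (np.int64(274), np.int64(303), np.int64(246), np.int64(269))
top lid_bar 0.74 [354.3 265.3] 1330 (np.int64(335), np.int64(372), np.int64(247), np.int64(290))
top lid_bar 0.35 [391.1 168.2] 748 (np.int64(374), np.int64(404), np.int64(156), np.int64(188))
top carry_g
[... 705 characters left out ...]
p.int64(337), np.int64(363), np.int64(195), np.int64(220))
top dish 0.65 [387.8 169.8] 709 (np.int64(374), np.int64(403), np.int64(157), np.int64(187))
lid_bar (array([ 0.46904543, -0.19305626,  0.01891605]), np.float64(0.004428544192838209))
carry_grip (array([0.50059102, 0.20198913, 0.13338235]), np.float64(0.0030982161046750863))
bowl (array([ 0.53626868, -0.38851794,  0.04855017]), np.float64(0.0006053821676961099))
whisk_holder (array([ 0.71810096, -0.30437765,  0.0390021 ]), np.float64(0.006633453488268274))
ladle_rest (array([ 0.76072124,  0.10979852, -0.01158335]), np.float64(0.005243682472642359))
dish (array([ 0.62534393, -0.19159696, -0.00130245]), np.float64(0.00859601617463737))
```

Request:
{"name": "send_rows", "arguments": {"motion": "1.9 3.2 0 0 0 5 0;1.9 3.2 0 0 0 5 0;1.9 3.2 0 0 0 5 0;1.9 3.2 0 0 0 5 0;1.9 3.2 0 0 0 5 0;1.9 3.2 0 0 0 5 0;1.9 3.2 0 0 0 5 0;1.9 3.2 0 0 0 5 0;1.9 3.2 0 0 0 5 0;1.9 3.2 0 0 0 5 0;1.9 3.2 0 0 0 5 0;1.9 3.2 0 0 0 5 0;1.9 3.2 0 0 0 5 0;1.9 3.2 0 0 0 5 0;0 0 0 0 0 0 0;0 0 0 0 0 0 0", "newtons": 30}}

```text
t: 2.28
eef_pos: [0.4732, -0.1743, 0.2349]
tool_rot: [0.008, 0.702, 0.712, 0.002]
contact_force: [-0.2, -1.1, -0.3]
gripper_width: 1.0
```

```bash
cat >> h.py <<'E'
from scipy.spatial.transform import Rotation as Ro
def Tt(o=None):
    o=o or get_obs(); w,x,y,z=o['tool_rot']; T=np.eye(4); T[:3,:3]=Ro.from_quat([x,y,z,w]).as_matrix(); T[:3,3]=o['eef_pos']; return T
def wcam(T):
    return T@np.array(calibration('wrist')['hand_eye'])
def wray(T,px):
    K=np.array(calibration('wrist')['mtx']); C=wcam(T)
    d=(np.array(px)-K[:2,2])/K[0,0]; r=np.linalg.norm(d); v=np.r_[d/max(r,1e-9)*np.sin(r),np.cos(r)]
    return C[:3,3],C[:3,:3]@v
def wonz(T,px,z):
    o,d=wray(T,px); return o+d*(z-o[2])/d[2]
def wproj(T,X):
    K=np.array(calibration('wrist')['mtx']); C=wcam(T); X=np.atleast_2d(X)
    p=(X-C[:3,3])@C[:3,:3]; r=np.linalg.norm(p[:,:2],axis=1,keepdims=True); th=np.arctan2(r,p[:,2:])
    return K[:2,2]+K[0,0]*th*p[:,:2]/r
def shoot(n):
    T=Tt(); im=read_camera('wrist'); save(n,im); np.save('pics/'+n+'_T.npy',T); return T,im
E
python3 - <<'E'
from h import *
T,im=shoot('w1')
r=regions_of('lid_bar','wrist')
for k in r[:3]:
    ys,xs=np.nonzero(k['region']); print(round(k['conf'],2),np.round(k['point'],1),len(xs),xs.min(),xs.max(),ys.min(),ys.max(),wonz(T,k['point'],.031))
E
```

```text
0.59 [314.9 180.2] 6322 267 366 136 223 [ 0.4670897  -0.18547494  0.031     ]
```

View pics/w1.png

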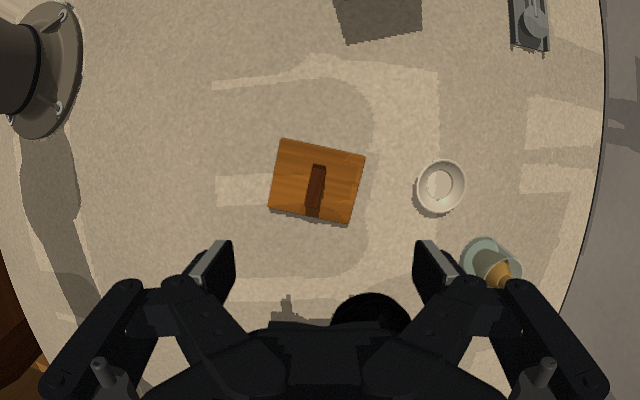

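```bash
cat >> h.py <<'E'
def lidfit(T,im,z=0.016):
    reg=regions_of('lid_bar','wrist')[0]['region']
    reg=cv2.dilate(reg.astype(np.uint8),np.ones((9,9)))
    hsv=cv2.cvtColor(im,cv2.COLOR_RGB2HSV)
    m=((hsv[...,1]>120)&(reg>0)).astype(np.uint8); m=cv2.morphologyEx(m,cv2.MORPH_CLOSE,np.ones((7,7)))
    c=max(cv2.findContours(m,cv2.RETR_EXTERNAL,cv2.CHAIN_APPROX_NONE)[0],key=cv2.contourArea)[:,0]
    P=np.array([wonz(T,p,z)[:2] for p in c])
    ctr,sz,a=cv2.minAreaRect((P*1000).astype(np.float32))
    # bar: dark
    hull=np.zeros_like(m); cv2.fillPoly(hull,[c],1); hull=cv2.erode(hull,np.ones((5,5)))
    b=(cv2.morphologyEx(((im.max(2)<105)&(hull>0)).astype(np.uint8),cv2.MORPH_OPEN,np.ones((3,3))))
    cb=max(cv2.findContours(b,cv2.RETR_EXTERNAL,cv2.CHAIN_APPROX_NONE)[0],key=cv2.contourArea)[:,0]
    Q=np.array([wonz(T,p,z+.030)[:2] for p in cb])
    print('plate',np.round(ctr,1),np.round(sz,1),round(a,1),'bar at top z',[np.round(v,1) for v in cv2.minAreaRect((Q*1000).astype(np.float32))])
    return c,cb
E
python3 - <<'E'
from h import *
T,im=shoot('w2')
c,cb=lidfit(T,im)
v=im.copy(); cv2.drawContours(v,[c[:,None],],-1,(0,255,0),1); cv2.drawContours(v,[cb[:,None]],-1,(0,0,255),1)
save('w2v',cv2.resize(v[110:250,240:400],None,fx=4,fy=4,interpolation=0))
# grip/top estimates of stand
for n in ['carry_grip','stand']:
    m=np.load(f'pics/top_{n}.npy').astype(np.uint8); ys,xs=np.nonzero(m)
    z={'carry_grip':.153,'stand':.03}[n]
    P=np.array([onz('top',p,z)[:2]*1000 for p in np.c_[xs,ys]],np.float32); print(n,cv2.minAreaRect(P))
E
```

```text
plate [ 467.1 -190.9] [ 87.7 103.2] 77.8 bar at top z [array([ 467.9, -192.8]), array([57.8, 19.1]), np.float64(78.5)]
carry_grip ((497.05517578125, 197.42279052734375), (35.178924560546875, 70.04006958007812), 15.99897289276123)Traceback (most recent call last):
  File "<stdin>", line 10, in <module>
  File "h.py", line 8, in onz
    o,d=ray(cam,px); return o+d*(z-o[2])/d[2]
        ~~~^^^^^^^^
  File "h.py", line 5, in ray
    c=calibration(cam);K=np.array(c['mtx']);R=np.array(c['R']);t=np.array(c['t'])
ValueError: time passes only in moves, steps and waits
```

View pics/w2v.png

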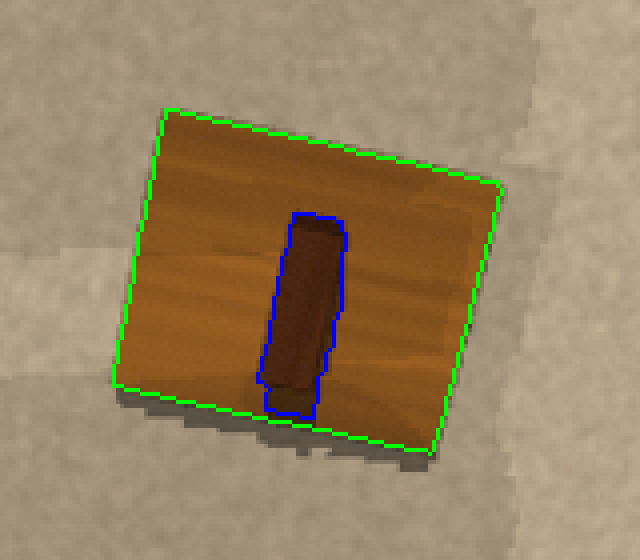

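```bash
python3 - <<'E'
s=open('h.py').read()
s=s.replace("from station import *","from station import *\nimport station,functools\n_c=station.calibration\ncalibration=functools.lru_cache(None)(lambda n:_c(n))")
s+='''
def goto(p,yaw,T=None):
    """tool y yaw deg, tool down; print delta cm & rotvec deg"""
    T=Tt() if T is None else T
    y=np.radians(yaw); Y=np.array([np.cos(y),np.sin(y),0]);Z=np.array([0,0,-1.]);X=np.cross(Y,Z)
    R=np.c_[X,Y,Z]; rv=Ro.from_matrix(R@T[:3,:3].T).as_rotvec(degrees=True)
    print('delta cm',np.round((np.array(p)-T[:3,3])*100,2),'rot',np.round(rv,2),'tcp',np.round(T[:3,3],4))
'''
open('h.py','w').write(s)
E
python3 - <<'E'
from h import *
goto([.467,-.191,.11],-12.2)
m=np.load(f'pics/top_stand.npy').astype(np.uint8); ys,xs=np.nonzero(m)
P=np.array([onz('top',p,.03)[:2]*1000 for p in np.c_[xs,ys]],np.float32); print(cv2.minAreaRect(P))
E
```

```text
delta cm [ -0.49  -1.4  -12.46] rot [  0.57   0.7  -12.64] tcp [ 0.4719 -0.177   0.2346]
((507.073974609375, 192.09906005859375), (126.16816711425781, 305.43536376953125), 15.554012298583984)
```

Request:
{"name": "send_rows", "arguments": {"motion": "-0.1 -0.3 -2.5 0.1 0.1 -2.5 0;-0.1 -0.3 -2.5 0.1 0.1 -2.5 0;-0.1 -0.3 -2.5 0.1 0.1 -2.5 0;-0.1 -0.3 -2.5 0.1 0.2 -2.5 0;-0.1 -0.2 -2.5 0.2 0.2 -2.6 0;0 0 0 0 0 0 0;0 0 0 0 0 0 0"}}

```text
t: 3.07
eef_pos: [0.4634, -0.2031, 0.1072]
tool_rot: [0.003, 0.788, 0.616, -0.002]
contact_force: [1.1, -1.0, 0.8]
gripper_width: 1.002
```

```bash
python3 - <<'E'
from h import *
T,im=shoot('w3')
goto([.467,-.191,.0205],-12.2,T)
c,cb=lidfit(T,im)
v=im.copy(); cv2.drawContours(v,[c[:,None],],-1,(0,255,0),1); cv2.drawContours(v,[cb[:,None]],-1,(0,0,255),1)
save('w3v',v)
# height check: triangulate plate corners across views
T2=np.load('pics/w2_T.npy')
E
```

```text
delta cm [ 0.36  1.21 -8.67] rot [0.44 0.08 1.75] tcp [ 0.4634 -0.2031  0.1072]
plate [ 467.3 -191. ] [ 87.3 102.9] 77.8 bar at top z [array([ 468.5, -193. ]), array([55.7, 19.2]), np.float64(77.7)]
```

View pics/w3v.png

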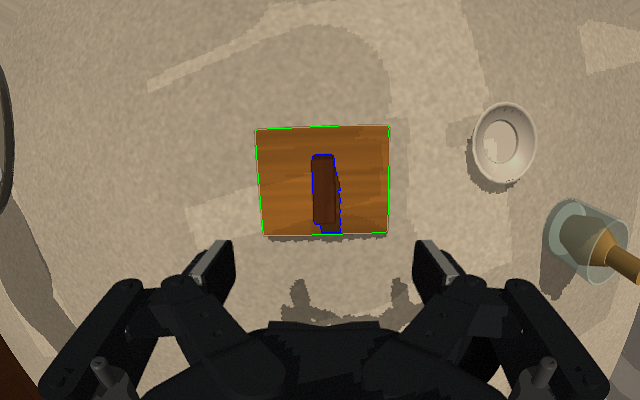

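Request:
{"name": "send_rows", "arguments": {"motion": "0.1 0.3 -1.5 0.1 0 0.5 0;0.1 0.3 -1.5 0.1 0 0.5 0;0.1 0.3 -1.5 0.1 0 0.4 0;0.1 0.3 -1.5 0.1 0 0.3 0;0 0 0 0 0 0 0;0 0 0 0 0 0 0;0 0 0 0 0 0 0"}}

```text
t: 3.75
eef_pos: [0.4766, -0.1945, 0.0586]
tool_rot: [0.011, 0.777, 0.629, 0.006]
contact_force: [0.4, -0.1, 0.1]
gripper_width: 1.0
```

```bash
python3 - <<'E'
from h import *
goto([.467,-.191,.0205],-12.2)
E
```

```text
delta cm [-0.96  0.35 -3.81] rot [ 0.54  1.34 -0.18] tcp [ 0.4766 -0.1945  0.0586]
```

Request:
{"name": "send_rows", "arguments": {"motion": "-0.3 0.1 -1 0.2 0.4 0 0;-0.3 0.1 -1 0.2 0.4 0 0;-0.3 0.1 -1 0.1 0.4 -0.1 0;0 0 0 0 0 0 0;0 0 0 0 0 0 0"}}

```text
t: 4.17
eef_pos: [0.4688, -0.1929, 0.0294]
tool_rot: [0.003, 0.778, 0.628, 0.001]
contact_force: [0.1, 1.0, -0.7]
gripper_width: 0.999
```

```bash
python3 - <<'E'
from h import *
goto([.467,-.191,.0205],-12.2)
E
```

```text
delta cm [-0.18  0.19 -0.89] rot [0.15 0.34 0.01] tcp [ 0.4688 -0.1929  0.0294]
```

Request:
{"name": "send_rows", "arguments": {"motion": "-0.2 0.2 -0.8 0.1 0.3 0 0;0 0 0 0 0 0 0;0 0 0 0 0 0 0.5;0 0 0 0 0 0 0.9;0 0 0 0 0 0 1;0 0 0 0 0 0 1;0 0 0 0 0 0 1;0 0 0 0 0 0 1;0 0 0 0 0 0 1;0 0 0 0 0 0 1", "newtons": 40}}

```text
t: 5.0
eef_pos: [0.4669, -0.1907, 0.0208]
tool_rot: [0.0, 0.778, 0.628, -0.0]
contact_force: [0.1, 0.2, -1.3]
gripper_width: 0.179
```

```bash
python3 - <<'E'
from h import *
T,im=shoot('w4')
goto([.467,-.191,.0205],-12.2,T); o=get_obs(); print(o['gripper_width']*85,np.round(o['contact_force'],1))
E
```

```text
delta cm [ 0.01 -0.03 -0.03] rot [ 0.05  0.03 -0.01] tcp [ 0.4669 -0.1907  0.0208]
15.430794781894699 [ 0.6  0.1 -1.1]
```

View pics/w4.png

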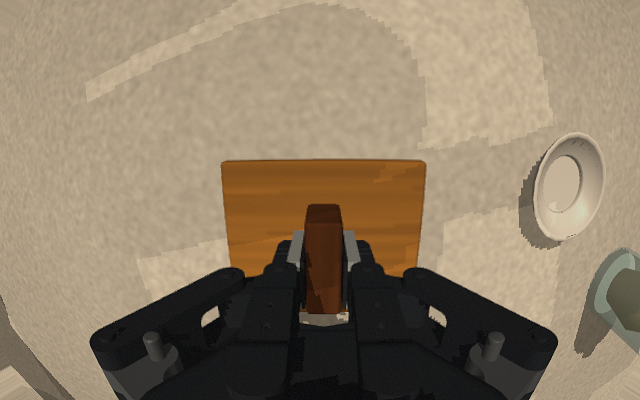

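Request:
{"name": "send_rows", "arguments": {"motion": "0 0 2 0 0 0 1;0 0 3 0 0 0 1;0 0 3 0 0 0 1;0 0 3 0 0 0 1;0.3 0.5 3 0 0 2 1;0.3 1 3 0 0 2 1;0.5 1.5 2 0 0 3 1;0.5 1.5 0 0 0 3 1;0.5 1.5 0 0 0 3 1;0.5 1.5 0 0 0 3 1;0.5 1.5 0 0 0 3 1;0.5 1.5 0 0 0 3 1;0.5 1 0 0 0 3 1;0.3 0.5 0 0 0 1 1;0 0 0 0 0 0 1;0 0 0 0 0 0 1;0 0 0 0 0 0 1"}}

```text
t: 6.47
eef_pos: [0.5034, -0.0573, 0.2088]
tool_rot: [-0.008, 0.602, 0.799, -0.006]
contact_force: [-0.3, 0.3, -1.6]
gripper_width: 0.181
```

```bash
python3 - <<'E'
from h import *
T,im=shoot('w5')
goto([.53,0.07,.2],16,T); o=get_obs(); print(o['gripper_width']*85,np.round(o['contact_force'],1))
for n in ['stand','carry_grip','grip_button']:
  for k in regions_of(n,'wrist')[:2]:
    ys,xs=np.nonzero(k['region']); print(n,round(k['conf'],2),np.round(k['point'],1),len(xs),xs.min(),xs.max(),ys.min(),ys.max())
E
```

```text
delta cm [ 2.66 12.73 -0.88] rot [ 0.03 -1.17  0.01] tcp [ 0.5034 -0.0573  0.2088]
15.307323661659398 [-0.2 -0.5 -1.3]
stand 0.95 [402.2  51.5] 11103 343 460 0 99
```

View pics/w5.png

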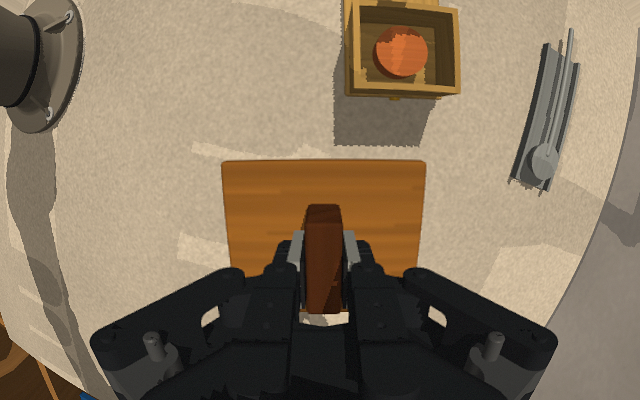

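Request:
{"name": "send_rows", "arguments": {"motion": "0.5 0.9 0 0 -0.3 0 1;0.5 0.9 0 0 -0.3 0 1;0.5 0.9 0 0 -0.3 0 1;0.5 0.9 0 0 -0.3 0 1;0.4 0.4 0 0 0 0 1;0 0 0 0 0 0 1;0 0 0 0 0 0 1;0 0 0 0 0 0 1"}}

```text
t: 7.33
eef_pos: [0.5306, -0.013, 0.2101]
tool_rot: [0.002, 0.603, 0.798, 0.001]
contact_force: [-0.1, -0.2, -1.9]
gripper_width: 0.181
```

```bash
python3 - <<'E'
from h import *
T,im=shoot('w6')
goto([.53,0.07,.2],16,T); o=get_obs()
save('w6v',cv2.resize(im[0:170,280:480],None,fx=4,fy=3.5,interpolation=0))
E
```

```text
delta cm [-0.06  8.3  -1.01] rot [0.03 0.32 0.11] tcp [ 0.5306 -0.013   0.2101]
```

View pics/w6v.png

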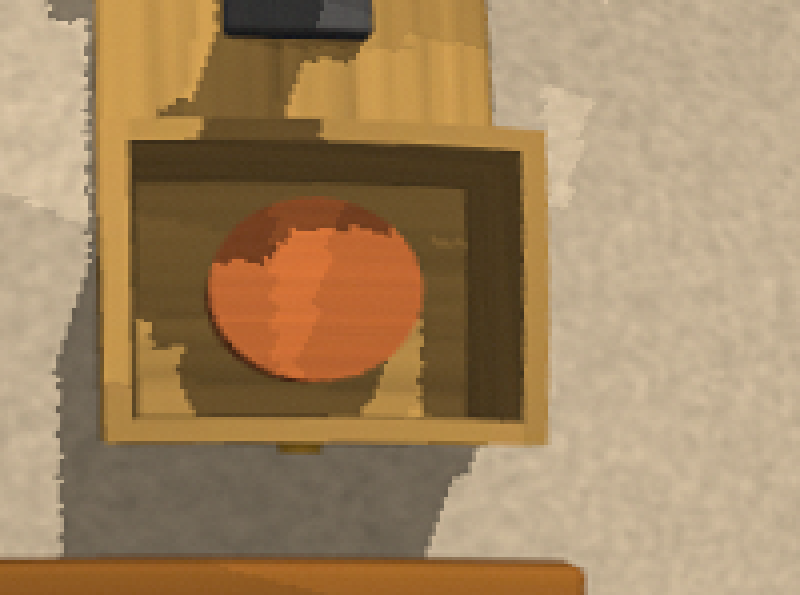

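View pics/w6.png

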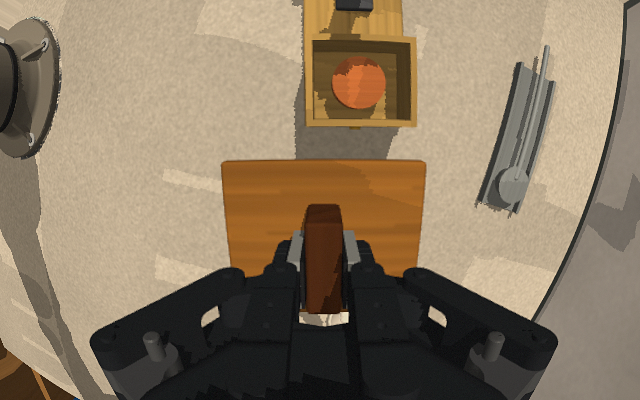

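```bash
cat > bay.py <<'E'
from h import *
from scipy.optimize import least_squares
def fit(views,z=None):
    # views: list of (T, {(sx,sy,'i'/'o'):px})
    def res(p):
        X,Y,a,zz=p if z is None else (*p,z)
        R=np.array([[np.cos(a),-np.sin(a)],[np.sin(a),np.cos(a)]]); r=[]
        for T,d in views:
            for (sx,sy,k),px in d.items():
                h=(.044,.036) if k=='i' else (.05,.042)
                q=R@[sx*h[0],sy*h[1]]; r.append(wproj(T,[X+q[0],Y+q[1],zz])[0]-px)
        return np.ravel(r)
    s=least_squares(res,[.53,.08,.27]+([.078] if z is None else []),x_scale=.01)
    return s.x,np.abs(s.fun).max(),np.round(s.fun.reshape(-1,2),1)
E
python3 - <<'E'
from bay import *
T=np.load('pics/w6_T.npy'); f=lambda x,y:np.array([280+(x+.0)/4-.5,y/3.5-.5])
d={(-1,1,'i'):f(131,142),(1,1,'i'):f(523,150),(1,-1,'i'):f(523,419),(-1,-1,'i'):f(133,419),(1,1,'o'):f(546,128),(1,-1,'o'):f(548,443),(-1,-1,'o'):f(104,443)}
# orientation: image right = tool y = stand +x ; image up = tool x=stand +y
for z in [None,.078]:
    x,m,r=fit([(T,d)],z); print(np.round(x,4),np.degrees(x[2]),m); 
print(r.tolist())
print('grip est', x[:2]+.115*np.array([-np.sin(x[2]),np.cos(x[2])]))
E
```

```text
[0.538  0.0903 0.2912 0.0776] 16.682083876932722 0.6769160646570072
[0.5379 0.0902 0.2912] 16.682389585954915 0.6865971151802199
[[-0.6, -0.7], [-0.4, -0.3], [0.3, 0.5], [0.0, -0.2], [-0.1, 0.3], [0.2, 0.4], [0.6, -0.1]]
grip est [0.5048974  0.20038539]
```

```bash
python3 - <<'E'
from h import *
T=np.load('pics/w6_T.npy')
for y in(-.052,.052): print(wproj(T,(T@[.044,y,.0048,1])[:3]))
im=cv2.imread('pics/w6.png'); save('w6c',cv2.resize(im[145:185,205:445],None,fx=3.3,fy=8,interpolation=0)[...,::-1])
goto([.538,.0903,.16],16.7)
E
```

```text
[[218.28576443 159.35357442]]
[[426.93412078 159.3358737 ]]
delta cm [ 0.76 10.35 -5.  ] rot [0.03 0.31 0.83] tcp [ 0.5304 -0.0132  0.21  ]
```

View pics/w6c.png

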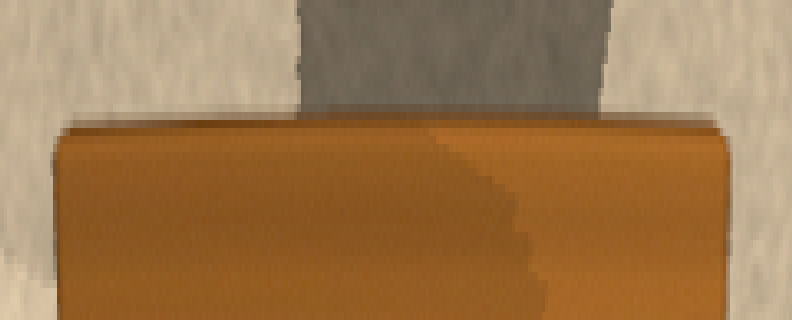

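Request:
{"name": "send_rows", "arguments": {"motion": "0.1 1.5 -0.5 0 0 0.1 1;0.1 1.5 -0.5 0 0 0.1 1;0.1 1.5 -0.5 0 0 0.1 1;0.1 1.5 -0.7 0 0 0.2 1;0.1 1.5 -1 0 0 0.2 1;0.1 1.5 -1 0 0 0.1 1;0 0 0 0 0 0 1;0 0 0 0 0 0 1;0 0 0 0 0 0 1"}}

```text
t: 8.13
eef_pos: [0.5362, 0.0732, 0.1666]
tool_rot: [0.003, 0.601, 0.799, -0.0]
contact_force: [0.3, 0.1, -0.6]
gripper_width: 0.18
```

```bash
python3 - <<'E'
from h import *
goto([.5375,.0901,.125],16.7); print(get_obs()['contact_force'])
E
```

```text
delta cm [ 0.13  1.69 -4.16] rot [0.27 0.3  0.6 ] tcp [0.5362 0.0732 0.1666]
[ 0.33374243  0.11972953 -0.63283392]
```

Request:
{"name": "send_rows", "arguments": {"motion": "0.1 0.9 -1 0.1 0.1 0.3 1;0 0.7 -1 0.1 0.1 0.3 1;0 0 -1 0.1 0.1 0 1;0 0 0 0 0 0 1;0 0 0 0 0 0 1;0 0 0 0 0 0 1"}}

```text
t: 8.63
eef_pos: [0.5378, 0.0869, 0.1337]
tool_rot: [0.0, 0.599, 0.801, -0.0]
contact_force: [-0.3, 0.4, -1.6]
gripper_width: 0.18
```

```bash
python3 - <<'E'
from h import *
T,im=shoot('w7')
goto([.5375,.0901,.115],16.7,T); print(get_obs()['contact_force'])
save('w7v',cv2.resize(im[80:240,180:480],None,fx=2.6,fy=2.6))
E
```

```text
delta cm [-0.03  0.32 -1.87] rot [ 0.04 -0.01  0.25] tcp [0.5378 0.0869 0.1337]
[ 0.093926    0.14414704 -2.14775836]
```

View pics/w7v.png

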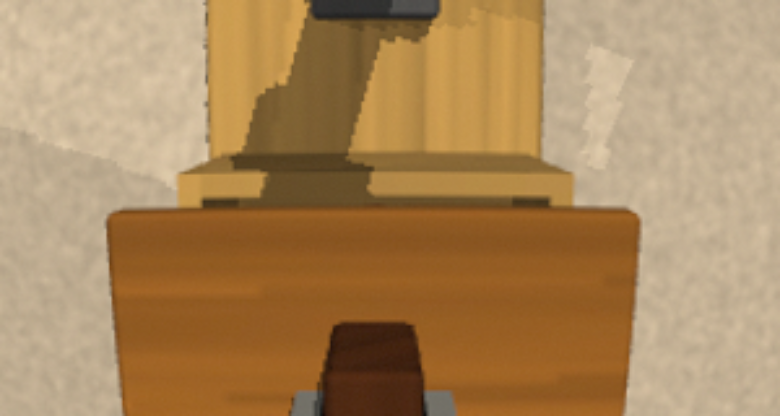

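Request:
{"name": "send_rows", "arguments": {"motion": "0 0.3 -0.8 0 0 0.2 1;0 0 -0.8 0 0 0 1;0 0 0 0 0 0 1;0 0 0 0 0 0 1"}}

```text
t: 9.02
eef_pos: [0.5386, 0.0898, 0.117]
tool_rot: [0.001, 0.598, 0.802, 0.0]
contact_force: [-0.0, -0.2, -0.8]
gripper_width: 0.179
```

```bash
python3 - <<'E'
from h import *
goto([.538,.0904,.105],16.7); print(get_obs()['contact_force'])
E
```

```text
delta cm [-0.06  0.06 -1.2 ] rot [0.03 0.1  0.08] tcp [0.5386 0.0898 0.117 ]
[-0.00580634 -0.21121749 -0.82387373]
```

Request:
{"name": "send_rows", "arguments": {"motion": "-0.1 0.1 -0.6 0 0.1 0.1 1;0 0 -0.5 0 0 0 1;0 0 0 0 0 0 1;0 0 0 0 0 0 1"}}

```text
t: 9.35
eef_pos: [0.5374, 0.0909, 0.1047]
tool_rot: [0.0, 0.597, 0.802, -0.0]
contact_force: [0.1, -0.1, -1.3]
gripper_width: 0.182
```

```bash
python3 - <<'E'
from h import *
goto([.538,.0904,.099],16.7); print(get_obs()['contact_force'])
E
```

```text
delta cm [ 0.06 -0.05 -0.57] rot [ 0.04 -0.01 -0.03] tcp [0.5374 0.0909 0.1047]
[ 0.1407723  -0.11300076 -1.26549417]
```

Tongue is below the rim without contact. Continuing.

Request:
{"name": "send_rows", "arguments": {"motion": "0.05 -0.05 -0.3 0 0 0 1;0 0 -0.2 0 0 0 1;0 0 0 0 0 0 1;0 0 0 0 0 0 1"}}

```text
t: 9.68
eef_pos: [0.5382, 0.0903, 0.0994]
tool_rot: [0.0, 0.597, 0.802, -0.0]
contact_force: [0.1, 0.3, -2.0]
gripper_width: 0.175
```

```bash
python3 - <<'E'
from h import *
goto([.538,.0904,.099],16.7); print(get_obs()['contact_force'])
E
```

```text
delta cm [-0.02  0.01 -0.04] rot [ 0.04  0.01 -0.02] tcp [0.5382 0.0903 0.0994]
[ 0.08352981  0.25897413 -2.03176451]
```

Request:
{"name": "send_rows", "arguments": {"motion": "0 0 -0.1 0 0 0 1;0 0 0 0 0 0 1"}}

```text
t: 9.85
eef_pos: [0.5384, 0.0903, 0.0984]
tool_rot: [0.0, 0.597, 0.802, -0.0]
contact_force: [0.1, 0.1, -1.1]
gripper_width: 0.181
```

```bash
python3 - <<'E'
from h import *
goto([.538,.0904,.099],16.7); print(get_obs()['contact_force'])
E
```

```text
delta cm [-0.04  0.01  0.06] rot [ 0.03  0.03 -0.01] tcp [0.5384 0.0903 0.0984]
[ 0.13166504  0.1094507  -1.09814831]
```

Essentially at home height; one more millimetre to press, then release straight away.

Request:
{"name": "send_rows", "arguments": {"motion": "0 0 -0.1 0 0 0 1;0 0 -0.1 0 0 0 1;0 0 0 0 0 0 1"}}

```text
t: 10.1
eef_pos: [0.5385, 0.0903, 0.0965]
tool_rot: [0.001, 0.597, 0.802, 0.0]
contact_force: [1.0, -0.4, -0.6]
gripper_width: 0.179
```

```bash
python3 - <<'E'
from h import *
T,im=shoot('w8')
goto([.538,.0904,.099],16.7,T); print(get_obs()['contact_force'])
save('w8v',cv2.resize(im[80:240,180:480],None,fx=2.6,fy=2.6))
E
```

```text
delta cm [-0.05  0.01  0.25] rot [ 0.03  0.06 -0.01] tcp [0.5385 0.0903 0.0965]
[-0.37833136  0.00589147 -1.37340309]
```

View pics/w8v.png

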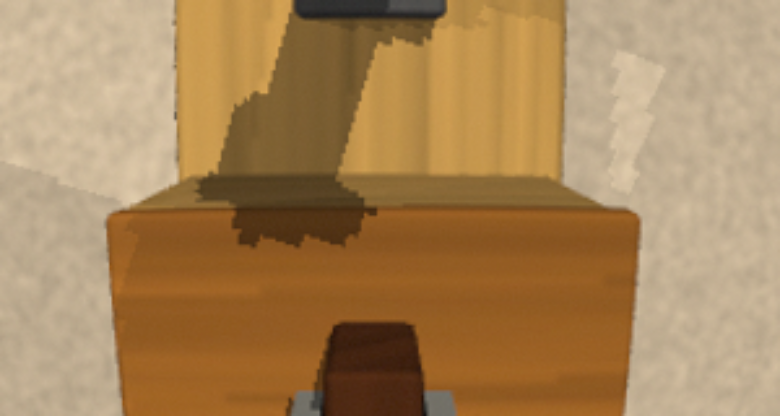

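Request:
{"name": "send_rows", "arguments": {"motion": "0 0 -0.1 0 0 0 1;0 0 0 0 0 0 1;0 0 0 0 0 0 1"}}

```text
t: 10.4
eef_pos: [0.5386, 0.0904, 0.0955]
tool_rot: [0.001, 0.597, 0.802, 0.0]
contact_force: [-0.4, -0.0, -1.6]
gripper_width: 0.181
```

```bash
python3 - <<'E'
from h import *
goto([.538,.0904,.099],16.7); print(get_obs()['contact_force'],get_obs()['torque'])
E
```

```text
delta cm [-0.06  0.    0.35] rot [ 0.03  0.06 -0.01] tcp [0.5386 0.0904 0.0955]
[-0.35919877 -0.04073636 -1.60135799] [-0.02148784 -0.00853028  0.01578026]
```

Request:
{"name": "send_rows", "arguments": {"motion": "0 0 -0.1 0 0 0 1;0 0 0 0 0 0 1;0 0 0 0 0 0 1"}}

```text
t: 10.65
eef_pos: [0.5386, 0.0904, 0.0944]
tool_rot: [0.001, 0.597, 0.802, 0.0]
contact_force: [-1.2, -0.2, -0.9]
gripper_width: 0.179
```

```bash
python3 - <<'E'
from h import *
goto([.538,.0904,.099],16.7); print(get_obs()['contact_force'],get_obs()['torque'])
import numpy as np
im=read_camera('scene'); save('s9',im); save('s9v',cv2.resize(im[80:230,280:430],None,fx=4,fy=4))
E
```

```text
delta cm [-0.06  0.    0.46] rot [ 0.03  0.07 -0.01] tcp [0.5386 0.0904 0.0944]
[-1.16236405 -0.15343761 -0.88658166] [-0.02624039 -0.00701122 -0.00372437]
```

View pics/s9v.png

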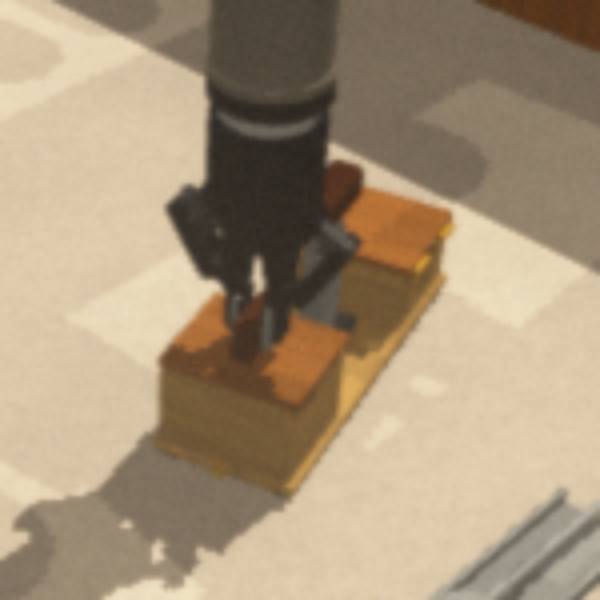

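Request:
{"name": "send_rows", "arguments": {"motion": "-0.08 -0.02 0 0 0 0 1;0 0 -0.12 0 0 0 1;0 0 0 0 0 0 1;0 0 0 0 0 0 1"}}

```text
t: 11.03
eef_pos: [0.5377, 0.0901, 0.0931]
tool_rot: [0.001, 0.597, 0.802, 0.0]
contact_force: [-0.3, -0.3, -1.2]
gripper_width: 0.183
```

```bash
python3 - <<'E'
from h import *
goto([.538,.0904,.0908],16.7); print(get_obs()['contact_force'],get_obs()['torque'])
E
```

```text
delta cm [ 0.03  0.03 -0.23] rot [ 0.03  0.07 -0.01] tcp [0.5377 0.0901 0.0931]
[-0.3344419  -0.29878288 -1.18247552] [ 0.02795411 -0.0311593   0.01230114]
```

Request:
{"name": "send_rows", "arguments": {"motion": "0 0 -0.12 0 0 0 1;0 0 -0.1 0 0 0 1;0 0 -0.05 0 0 0 1;0 0 0 0 0 0 1"}}

```text
t: 11.37
eef_pos: [0.5379, 0.0902, 0.0906]
tool_rot: [0.001, 0.597, 0.802, 0.0]
contact_force: [-0.4, -0.8, -1.3]
gripper_width: 0.175
```

```bash
python3 - <<'E'
from h import *
goto([.538,.0904,.0908],16.7); print(get_obs()['contact_force'],get_obs()['torque'])
E
```

```text
delta cm [0.01 0.02 0.02] rot [ 0.04  0.08 -0.  ] tcp [0.5379 0.0902 0.0906]
[-0.36537033 -0.77915068 -1.29147511] [-0.01802167  0.05814085  0.05782946]
```

Request:
{"name": "send_rows", "arguments": {"motion": "0 0 -0.05 0 0 0 1;0 0 -0.05 0 0 0 1;0 0 0 0 0 0 1"}}

```text
t: 11.62
eef_pos: [0.5379, 0.0902, 0.0907]
tool_rot: [0.001, 0.597, 0.802, -0.0]
contact_force: [0.2, -0.2, -1.9]
gripper_width: 0.18
```

```bash
python3 - <<'E'
from h import *
goto([.538,.0904,.0908],16.7); print(get_obs()['contact_force'],get_obs()['torque'])
E
```

```text
delta cm [0.01 0.02 0.01] rot [ 0.09  0.09 -0.  ] tcp [0.5379 0.0902 0.0907]
[ 0.18022735 -0.23871609 -1.94637684] [ 0.0200552  -0.04195377 -0.01371799]
```

Request:
{"name": "send_rows", "arguments": {"motion": "0 0 -0.05 0 0 0 0.9;0 0 0 0 0 0 0.7;0 0 0 0 0 0 0.4;0 0 0 0 0 0 0;0 0 0 0 0 0 0;0 0 0 0 0 0 0"}}

```text
t: 12.12
eef_pos: [0.5387, 0.0905, 0.0905]
tool_rot: [0.002, 0.597, 0.802, 0.001]
contact_force: [-0.0, 0.1, -1.0]
gripper_width: 0.853
```

```bash
python3 - <<'E'
from h import *
goto([.538,.0904,.19],16.7); print(get_obs()['contact_force'],get_obs()['torque'])
E
```

```text
delta cm [-0.07 -0.01  9.95] rot [ 0.05  0.19 -0.01] tcp [0.5387 0.0905 0.0905]
[-0.0223851   0.08105842 -0.9904192 ] [ 0.01428517  0.03067048 -0.02506811]
```

Request:
{"name": "send_rows", "arguments": {"motion": "0 0 0.5 0 0 0 0;0 0 1 0 0 0 0;0 0 2 0 0 0 0;0 0 2.5 0 0 0 0;0 -0.5 2.5 0 0 0 0;0 -1 2.5 0 0 0 0;0 -1 1 0 0 0 0;0 -1 0 0 0 0 0;0 0 0 0 0 0 0;0 0 0 0 0 0 0"}}

```text
t: 12.95
eef_pos: [0.5372, 0.0555, 0.2211]
tool_rot: [0.002, 0.596, 0.803, 0.001]
contact_force: [-0.7, 0.5, -0.4]
gripper_width: 1.001
```

```bash
python3 - <<'E'
from h import *
T,im=shoot('w10')
goto([.505,.2,.22],16.7,T); print(get_obs()['contact_force'])
for n in ['lid_bar','carry_grip','grip_button']:
  for k in regions_of(n,'wrist')[:2]:
    ys,xs=np.nonzero(k['region']); print(n,round(k['conf'],2),np.round(k['point'],1),len(xs),xs.min(),xs.max(),ys.min(),ys.max())
E
```

```text
delta cm [-3.22 14.45 -0.11] rot [-0.    0.28 -0.19] tcp [0.5372 0.0555 0.2211]
[ 0.15000925 -0.46664383 -0.4036455 ]
lid_bar 0.89 [334.7 152.9] 10914 276 393 102 199
carry_grip 0.81 [333.2  20.9] 2164 310 357 0 51
grip_button 0.71 [315.6  17.6] 334 310 321 0 28
```

View pics/w10.png

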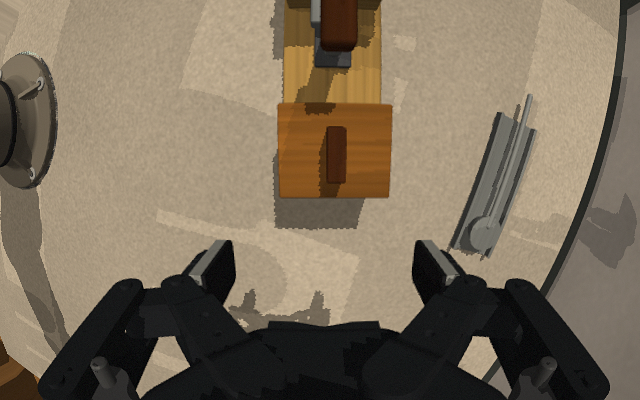

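```bash
python3 - <<'E'
from h import *
im=read_camera('wrist'); T=Tt()
lidfit(T,im,.086)
E
```

```text
plate [505.1 198.7] [48.6 54.9] 17.4 bar at top z [array([510.3, 194.2]), array([29. , 44.1]), np.float64(15.3)]
```

```bash
python3 - <<'E'
from h import *
im=cv2.imread('pics/w10.png')
save('w10a',cv2.resize(im[0:210,260:410],None,fx=4,fy=2.8,interpolation=0)[...,::-1])
E
```

View pics/w10a.png

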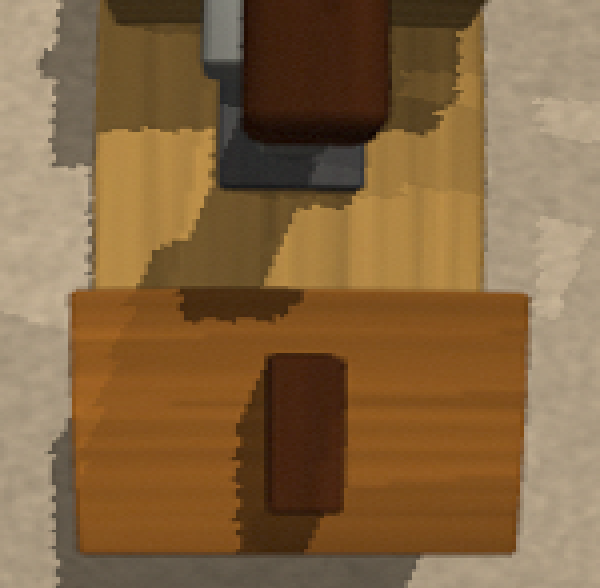

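```bash
python3 - <<'E'
from h import *
T=np.load('pics/w10_T.npy'); f=lambda x,y:np.array([260+x/4-.5,y/2.8-.5])
for z in (.086,):
    P=np.array([wonz(T,f(*p),z)[:2] for p in [(71,291),(529,294),(516,553),(79,553)]])
    c=P.mean(0); print(z,c,np.linalg.norm(np.roll(P,-1,0)-P,axis=1), np.degrees(np.arctan2(*(P[1]-P[0])[::-1])),np.degrees(np.arctan2(*(P[2]-P[3])[::-1])))
# grip near edge, z .153
for p in [(243,135),(388,135)]: print('gripedge',wonz(T,f(*p),.153))
b=np.array([.538,.0903]);a=np.radians(16.7); print('expected', [b+np.array([[np.cos(a),-np.sin(a)],[np.sin(a),np.cos(a)]])@[sx*.013,.08] for sx in(-1,1)])
E
```

```text
0.086 [0.53867588 0.08950329] [0.10251721 0.08617835 0.10275366 0.08624513] 16.783719061546723 16.821080649971822
gripedge [0.50369248 0.1612595  0.153     ]
gripedge [0.52690773 0.16874316 0.153     ]
expected [array([0.50255947, 0.16319011]), array([0.52746285, 0.17066149])]
```

Request:
{"name": "send_rows", "arguments": {"motion": "-0.3 1.5 0 0 0.1 0 0;-0.3 1.5 0 0 0.1 0 0;-0.3 1.5 0 0 0 0 0;-0.3 1.5 0 0 0 0 0;-0.3 1 0 0 0 0 0;0 0 0 0 0 0 0;0 0 0 0 0 0 0"}}

```text
t: 13.83
eef_pos: [0.5194, 0.1299, 0.2167]
tool_rot: [-0.003, 0.594, 0.804, -0.002]
contact_force: [0.3, -0.0, 0.0]
gripper_width: 1.001
```

```bash
python3 - <<'E'
from h import *
T,im=shoot('w11')
goto([.504,.2,.22],16.7,T); print(get_obs()['contact_force'])
save('w11a',cv2.resize(im[0:210,240:420],None,fx=3.5,fy=2.8,interpolation=0))
E
```

```text
delta cm [-1.54  7.01  0.33] rot [-0.01 -0.41 -0.39] tcp [0.5194 0.1299 0.2167]
[0.14516219 0.55633593 0.07981429]
```

View pics/w11a.png

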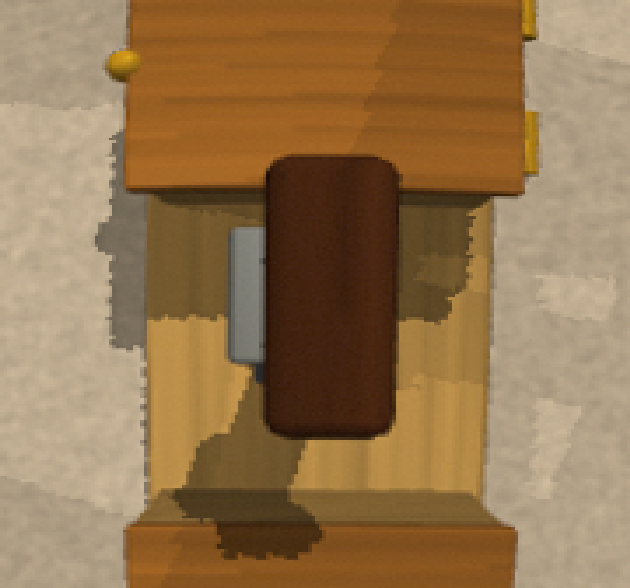

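```bash
python3 - <<'E'
from h import *
from scipy.optimize import least_squares
T=np.load('pics/w11_T.npy'); T0=np.load('pics/w10_T.npy')
g=lambda x,y:np.array([240+x/3.5-.5,y/2.8-.5]); f=lambda x,y:np.array([260+x/4-.5,y/2.8-.5])
E=[(T,g(266,296),0,(-1,0)),(T,g(397,296),0,(1,0)),(T,g(331,155),1,(0,1)),(T,g(330,438),1,(0,-1)),(T0,f(315,142),1,(0,-1)),(T0,f(243,70),0,(-1,-.2)),(T0,f(388,70),0,(1,-.2))]
a=np.radians(16.7);R=np.array([[np.cos(a),-np.sin(a)],[np.sin(a),np.cos(a)]])
def res(p):
    r=[]
    for T_,px,ax,(sx,sy) in E:
        q=R@[sx*.013,sy*.035]; X=[p[0]+q[0],p[1]+q[1],p[2]]
        r.append((wproj(T_,X)[0]-px)[ax])
    return r
s=least_squares(res,[.505,.2,.153],x_scale=.01); print(s.x,np.round(s.fun,1))
goto([s.x[0],s.x[1],.22],16.7,T)
E
```

```text
[0.50547109 0.19997715 0.14309322] [-0.2 -0.   1.7 -0.2 -1.5  0.   0.3]
delta cm [-1.39  7.01  0.33] rot [-0.01 -0.41 -0.39] tcp [0.5194 0.1299 0.2167]
```

Request:
{"name": "send_rows", "arguments": {"motion": "-0.3 1.4 0 0 -0.1 -0.1 0;-0.3 1.4 0 0 -0.1 -0.1 0;-0.3 1.4 0 0 -0.1 -0.1 0;-0.3 1.4 0 0 -0.1 -0.1 0;-0.2 0.8 0 0 0 0 0;0 0 0 0 0 0 0;0 0 0 0 0 0 0"}}

```text
t: 14.47
eef_pos: [0.5074, 0.1876, 0.2156]
tool_rot: [0.001, 0.602, 0.799, -0.002]
contact_force: [-0.2, -1.0, 1.5]
gripper_width: 0.999
```

```bash
python3 - <<'E'
from h import *
T,im=shoot('w12')
goto([.5045,.1997,.17],16.7,T); print(get_obs()['contact_force'])
E
```

```text
delta cm [-0.29  1.21 -4.56] rot [ 0.22 -0.05  0.69] tcp [0.5074 0.1876 0.2156]
[ 0.60003817 -0.69045774 -0.62146478]
```

View pics/w12.png

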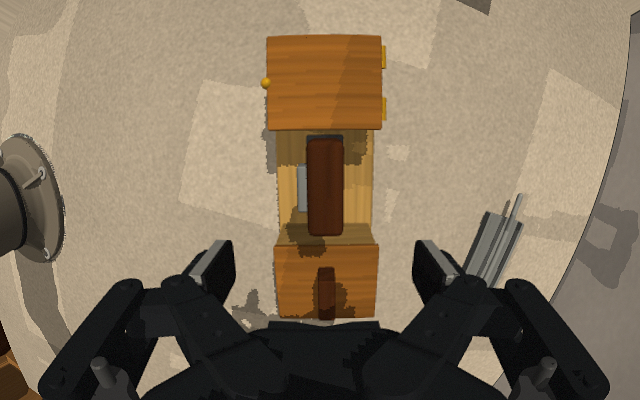

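Request:
{"name": "send_rows", "arguments": {"motion": "-0.1 0.4 -0.8 0.1 0 0.2 0;-0.1 0.4 -1 0.1 0 0.2 0;-0.1 0.3 -1 0 0 0.2 0;0 0 -1 0 0 0 0;0 0 0 0 0 0 0;0 0 0 0 0 0 0"}}

```text
t: 15.02
eef_pos: [0.5045, 0.1954, 0.172]
tool_rot: [-0.0, 0.599, 0.801, -0.002]
contact_force: [0.4, 0.1, -0.0]
gripper_width: 1.001
```

```bash
python3 - <<'E'
from h import *
T,im=shoot('w13')
goto([.5045,.1997,.121],16.7,T); print(get_obs()['contact_force'])
print(wproj(T,[.5055,.2,.153]))
E
```

```text
delta cm [ 0.    0.43 -5.1 ] rot [ 0.13 -0.16  0.32] tcp [0.5045 0.1954 0.172 ]
[-0.29114424 -0.89583344 -1.62429369]
[[326.86239369 225.65816408]]
```

View pics/w13.png

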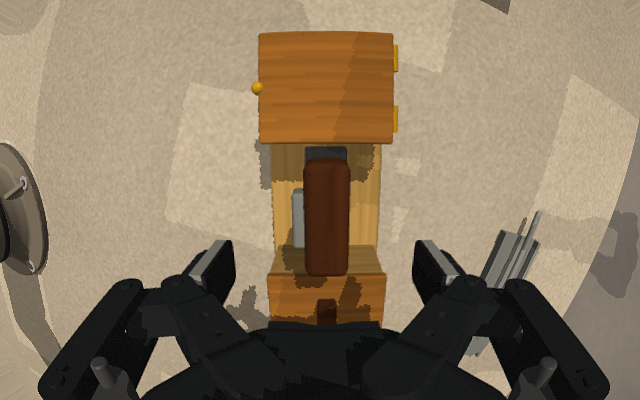

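```bash
python3 - <<'E'
from h import *
T=np.load('pics/w13_T.npy')
a=np.radians(16.7);R=np.array([[np.cos(a),-np.sin(a)],[np.sin(a),np.cos(a)]])
for z in (.143,.148,.153):
    for v in [(0,.035),(0,-.035),(-.013,0),(.013,0)]:
        q=R@v; print(z,v,np.round(wproj(T,[.5055+q[0],.2+q[1],z])[0],1))
im=cv2.imread('pics/w13.png'); save('w13a',cv2.resize(im[140:290,270:380],None,fx=5,fy=4,interpolation=0)[...,::-1])
E
```

```text
0.143 (0, 0.035) [326.6 160.4]
0.143 (0, -0.035) [326.8 272. ]
0.143 (-0.013, 0) [304.6 219.7]
0.143 (0.013, 0) [348.8 219.5]
0.148 (0, 0.035) [326.6 161.8]
0.148 (0, -0.035) [326.9 275.9]
0.148 (-0.013, 0) [304.1 222.7]
0.148 (0.013, 0) [349.5 222.4]
0.153 (0, 0.035) [326.7 163.2]
0.153 (0, -0.035) [326.9 280. ]
0.153 (-0.013, 0) [303.5 225.7]
0.153 (0.013, 0) [350.2 225.5]
```

View pics/w13a.png

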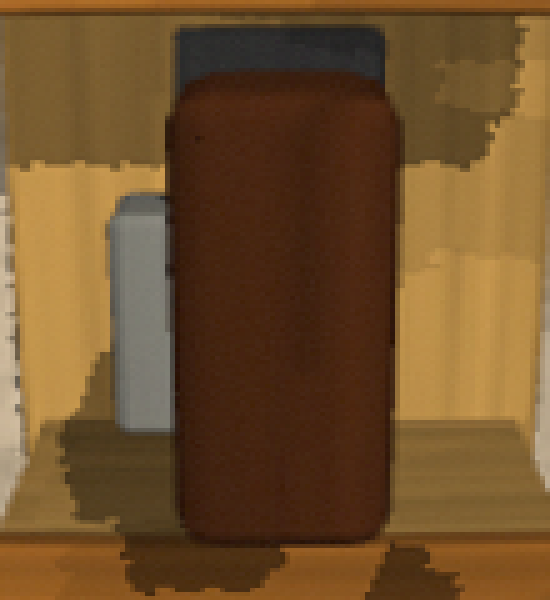

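Request:
{"name": "send_rows", "arguments": {"motion": "0 0.2 -1.2 0 0 0.1 0;0 0.2 -1.2 0.1 -0.1 0.1 0;0 0 -1.2 0 -0.1 0.1 0;0 0 -1 0 0 0 0;0 0 0 0 0 0 0;0 0 0 0 0 0 0"}}

```text
t: 15.57
eef_pos: [0.5054, 0.1998, 0.1227]
tool_rot: [0.001, 0.597, 0.802, 0.001]
contact_force: [-1.3, -0.5, 0.7]
gripper_width: 1.001
```

```bash
python3 - <<'E'
from h import *
goto([.5045,.1997,.119],16.7); print(get_obs()['contact_force'])
E
```

```text
delta cm [-0.09 -0.01 -0.37] rot [-0.02  0.16  0.05] tcp [0.5054 0.1998 0.1227]
[-1.25119743 -0.52337424  0.710575  ]
```

Request:
{"name": "send_rows", "arguments": {"motion": "-0.1 0 -0.4 0 0.2 0 0;0 0 0 0 0 0 0;0 0 0 0 0 0 0.3;0 0 0 0 0 0 0.5;0 0 0 0 0 0 0.6;0 0 0 0 0 0 1;0 0 0 0 0 0 1;0 0 0 0 0 0 1;0 0 0 0 0 0 1;0 0 0 0 0 0 1", "newtons": 60}}

```text
t: 16.4
eef_pos: [0.5047, 0.2001, 0.1206]
tool_rot: [0.0, 0.598, 0.802, 0.0]
contact_force: [-0.5, 0.4, 0.7]
gripper_width: 0.29
```

```bash
python3 - <<'E'
from h import *
T,im=shoot('w14')
goto([.5045,.1997,.119],16.7,T);o=get_obs(); print(o['contact_force'],o['gripper_width']*85)
E
```

```text
delta cm [-0.02 -0.04 -0.16] rot [-0.03  0.03  0.11] tcp [0.5047 0.2001 0.1206]
[-1.48805968  0.22535525  0.14141707] 25.06536158947274
```

View pics/w14.png

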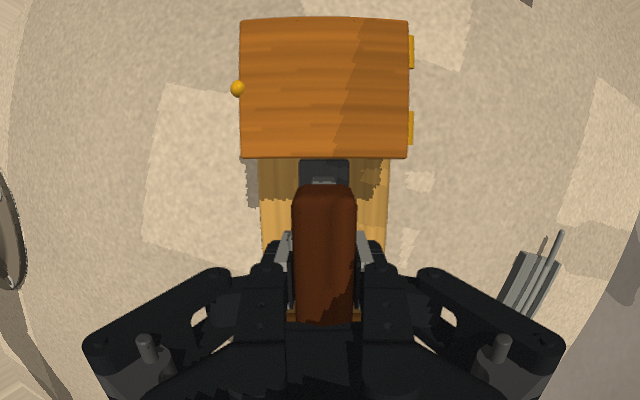

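Request:
{"name": "send_rows", "arguments": {"motion": "0 0 0.3 0 0 0 1;0 0 0.3 0 0 0 1;0 0 0.3 0 0 0 1;0 0 0 0 0 0 1"}}

```text
t: 16.78
eef_pos: [0.5047, 0.2, 0.1291]
tool_rot: [-0.0, 0.598, 0.802, 0.0]
contact_force: [0.9, 0.8, -2.6]
gripper_width: 0.293
```

```bash
python3 - <<'E'
from h import *
T,im=shoot('w15')
goto([.5045,.1997,.119],16.7,T);o=get_obs(); print(o['contact_force'],o['gripper_width']*85)
save('w15a',cv2.resize(im[150:340,230:420],None,fx=3,fy=3,interpolation=0))
im=read_camera('scene'); save('s15',cv2.resize(im[80:230,280:430],None,fx=4,fy=4))
E
```

```text
delta cm [-0.02 -0.03 -1.01] rot [-0.07 -0.01  0.11] tcp [0.5047 0.2    0.1291]
[ 1.04657668  0.36184209 -3.18410139] 25.130779585537677
```

View pics/w15a.png

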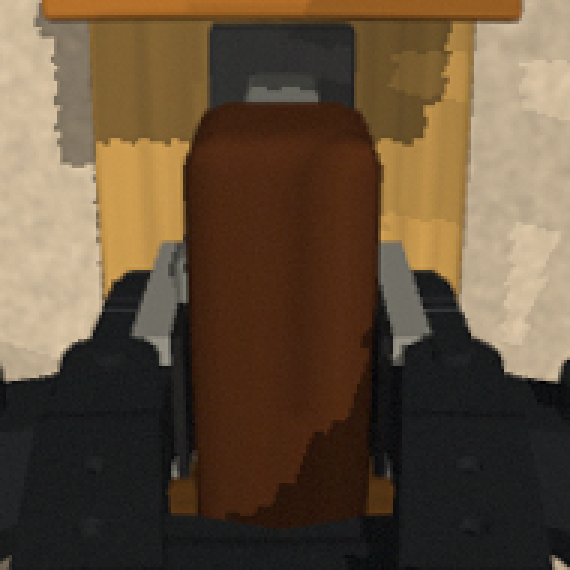

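View pics/s15.png

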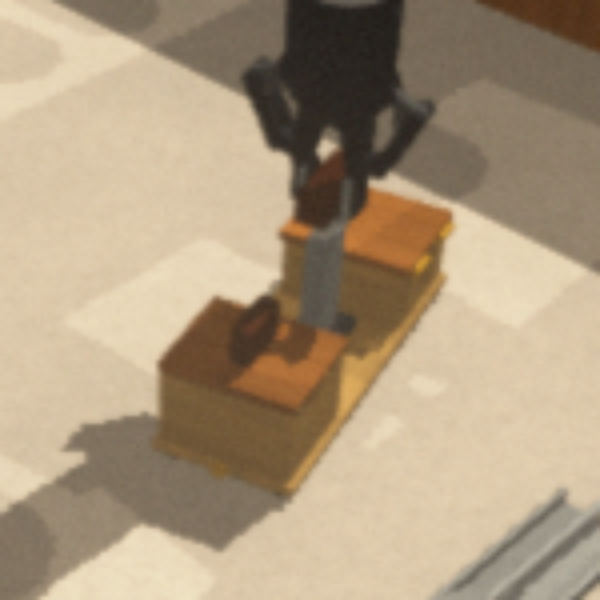

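Request:
{"name": "send_rows", "arguments": {"motion": "0 0 0.8 0 0 0 1;0 0 0.8 0 0 0 1;0 0 0.8 0 0 0 1;0 0 0.8 0 0 0 1;0 0 0 0 0 0 1", "newtons": 70}}

```text
t: 17.3
eef_pos: [0.5046, 0.2, 0.1638]
tool_rot: [-0.001, 0.598, 0.802, 0.0]
contact_force: [0.8, 0.3, -3.8]
gripper_width: 0.295
```

```bash
python3 - <<'E'
from h import *
goto([.5047,.2,.2306],16.7);o=get_obs(); print(o['contact_force'],o['gripper_width']*85)
E
```

```text
delta cm [ 0.01 -0.    6.68] rot [-0.09 -0.02  0.1 ] tcp [0.5046 0.2    0.1638]
[ 0.84138641  0.2976014  -3.78185617] 25.063591918702237
```

Request:
{"name": "send_rows", "arguments": {"motion": "0 0 0.6 0 0 0 1;0 0 0.6 0 0 0 1;0 0 0.6 0 0 0 1;0 0 0.6 0 0 0 1;0 0 0.6 0 0 0 1;0 0 0.6 0 0 0 1;0 0 0 0 0 0 1"}}

```text
t: 17.88
eef_pos: [0.5045, 0.1999, 0.2024]
tool_rot: [-0.001, 0.598, 0.802, 0.001]
contact_force: [2.5, 1.2, -7.5]
gripper_width: 0.301
```

```bash
python3 - <<'E'
from h import *
goto([.5047,.2,.2306],16.7);o=get_obs(); print(o['contact_force'],o['gripper_width']*85)
E
```

```text
delta cm [0.02 0.01 2.82] rot [-0.14 -0.01  0.09] tcp [0.5045 0.1999 0.2024]
[ 2.5436488   1.24508782 -7.53207521] 25.599070904221257
```

Request:
{"name": "send_rows", "arguments": {"motion": "0 0 0.6 0 0 0 1;0 0 0.6 0 0 0 1;0 0 0.5 0 0 0 1;0 0 0.4 0 0 0 1;0 0 0.3 0 0 0 1;0 0 0 0 0 0 1"}}

```text
t: 18.38
eef_pos: [0.5044, 0.1999, 0.2274]
tool_rot: [-0.001, 0.597, 0.802, 0.001]
contact_force: [3.4, 1.9, -8.5]
gripper_width: 0.298
```

```bash
python3 - <<'E'
from h import *
goto([.5047,.2,.2306],16.7);o=get_obs(); print(o['contact_force'],o['gripper_width']*85)
E
```

```text
delta cm [0.03 0.01 0.32] rot [-0.18 -0.02  0.08] tcp [0.5044 0.1999 0.2274]
[ 3.38728182  1.86436958 -8.4672099 ] 25.362530154350853
```

Request:
{"name": "send_rows", "arguments": {"motion": "0 0 0.2 0 0 0 1;0 0 0.2 0 0 0 1;0 0 0.2 0 0 0 1;0 0 0 0 0 0 1"}}

```text
t: 18.72
eef_pos: [0.5042, 0.1997, 0.2306]
tool_rot: [-0.002, 0.597, 0.802, 0.001]
contact_force: [5.0, 3.3, -7.7]
gripper_width: 0.293
```

```bash
python3 - <<'E'
from h import *
T,im=shoot('w16')
goto([.5047,.2,.2306],16.7,T);o=get_obs(); print(o['contact_force'],o['gripper_width']*85)
save('w16a',cv2.resize(im[150:340,230:420],None,fx=3,fy=3,interpolation=0))
E
```

```text
delta cm [0.05 0.03 0.  ] rot [-0.24 -0.08  0.04] tcp [0.5042 0.1997 0.2306]
[  5.29958953   3.1844557  -11.91725818] 24.974461900675337
```

View pics/w16a.png

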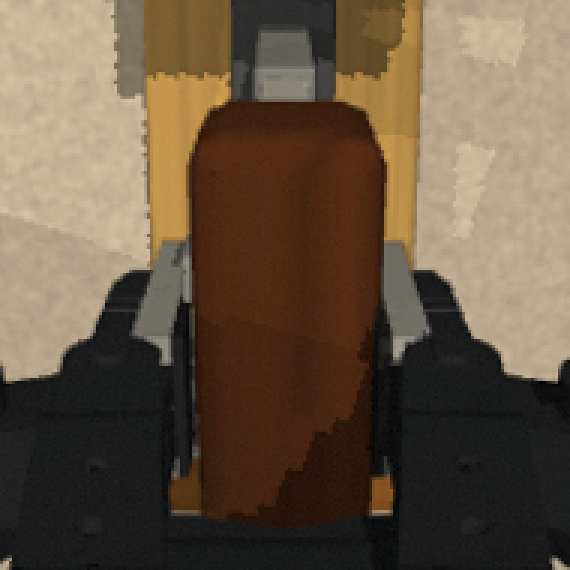

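Request:
{"name": "send_rows", "arguments": {"motion": "0.05 0.03 0.2 0 0 0 1;0.03 0.02 0.2 0 0 0 1;0 0 0 0 0 0 1"}}

```text
t: 19.02
eef_pos: [0.5043, 0.1997, 0.2304]
tool_rot: [-0.003, 0.597, 0.802, 0.001]
contact_force: [3.7, 3.2, -7.1]
gripper_width: 0.291
```

```bash
python3 - <<'E'
from h import *
goto([.5047,.2,.2306],16.7);o=get_obs(); print(o['contact_force'],o['gripper_width']*85)
E
```

```text
delta cm [0.04 0.03 0.02] rot [-0.28 -0.26  0.01] tcp [0.5043 0.1997 0.2304]
[ 3.65075672  3.1705645  -7.13771888] 24.727706344076456
```

Request:
{"name": "send_rows", "arguments": {"motion": "0.03 0.02 0.4 0.1 0.1 0 1", "newtons": 80}}

```text
t: 19.1
eef_pos: [0.5037, 0.1993, 0.2314]
tool_rot: [-0.005, 0.597, 0.802, -0.0]
contact_force: [13.5, 8.0, -52.6]
gripper_width: 0.285
```

```bash
python3 - <<'E'
from h import *
for i in range(6):
    im=read_camera('scene');o=get_obs(); print(round(o['t'],2),np.round(o['eef_pos'],4),np.round(o['contact_force'],1),o['gripper_width'])
save('s17',cv2.resize(im[50:230,270:450],None,fx=3.3,fy=3.3))
T,im=shoot('w17')
E
```

```text
19.15 [0.5037 0.1992 0.2312] [  9.3   8.1 -31.4] 0.2903700537086825
19.2 [0.5037 0.1994 0.2312] [  8.8   6.  -31.4] 0.29128882839113635
19.25 [0.5037 0.1994 0.2312] [  8.9   6.4 -32.3] 0.2919240859898187
19.3 [0.5037 0.1993 0.2312] [  8.5   6.  -31.3] 0.2933805505108401
19.35 [0.5037 0.1994 0.2312] [  9.3   6.  -31.6] 0.2937161765924037
19.4 [0.5037 0.1994 0.2312] [  9.4   6.7 -32. ] 0.29044444372190814
```

View pics/s17.png

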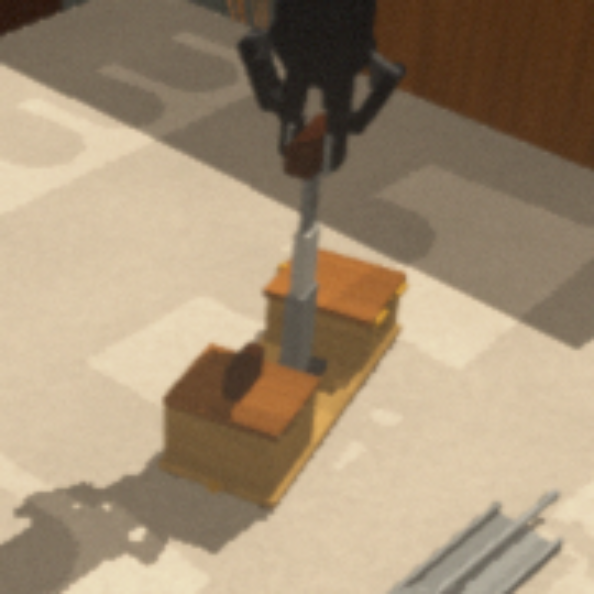

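View pics/w17.png

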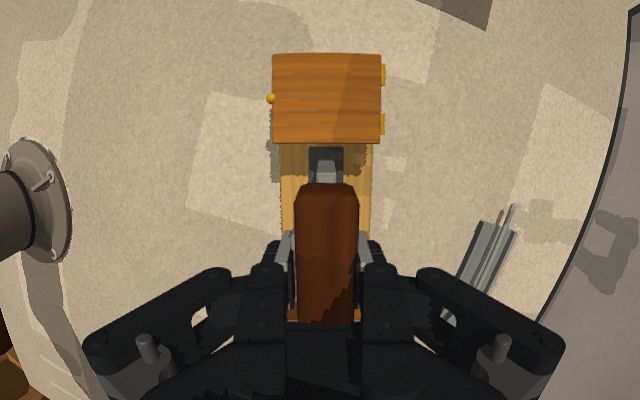

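```bash
python3 - <<'E'
from station import *
print(hand_in())
E
```

```text
the job is handed in; nothing more can be done
None
```

The lid is on the open bay and let go, and the carrying handle is drawn out to its second stop with the fingers still gripping it. I handed the job in at about 19.4 s; it reported no verdict.

- **Lid:** measured from the wrist camera after release, it sat about 1 mm from the measured bay centre and turned about 0.1° relative to it. The hand's height at release matched the height for the plate on the rim. In the last scene picture it was still in place.
- **Handle:** the grip moved up about 110 mm. The pull was about 4 N in the first stage and about 8 N after the first stop. At the end the hand stopped rising and held steady at about 32 N upward with an 80 N grip, and both tubes showed in the scene picture.
- **Other items:** I never touched the bowl, whisk holder, ladle rest or dish.

Three checks disagreed:
- **Lid height slip:** I first worked out the lid's seating height 8 mm too high. I caught it before release, because the lid was still hanging free at that height.
- **Camera sizes:** the wrist camera showed the lid about 1.5% too small, and the fit put the top of the grip at 143 mm against the 153 mm that follows from the text.
- **Button:** the finger opening on the grip read about 25 mm against the 28 mm expected with the button in. I took the handle coming free as the sign that the button was pressed.

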